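Ballast the lamp base and hold its cover plate ready for the screws

TASK

Scoop all three steel balls out of the red tray in one go with the hand scoop, tip them into the cavity of the wooden lamp base, and stand the scoop back in the tray. Then pick up the aluminium cover plate by its socket and hold it level about 15 mm above the lamp base, not touching it, with its four corner holes lined up over the four threaded holes so that screws could be dropped in; finish while still holding it there steadily. Leave everything else on the bench where it is.

Things in the scene. Friction and masses are not known exactly. Their poses are not given: they have to be found in the camera images.
- base: fixed hollow dark wooden lamp base, a block 160 (x) x 120 (y) x 55 mm high. Origin: centre of its underside; z up. Open-topped ballast cavity in its middle, 96 (x) x 72 (y) mm, floor 10 mm above the underside (45 mm deep)
- base_top (a point): centre of the lamp base's top face, 55 mm above the bench, axes as the base
- plate: loose aluminium cover plate 160 (x) x 120 (y) x 5 mm, about 0.35 kg, lying flat, with a 13 mm hole near each corner and a dark square stem socket, 26 x 26 mm (sides along x and y), standing up from its middle to 51 mm above the underside: the place to grip. Origin: centre of the underside; z up. The same after a half turn
- tray: red ballast tray fixed to the bench, inside 200 (x) x 76 (y) mm, floor 3 mm above the bench, rim 30 mm above the bench, walls 4 mm. Origin: centre of its underside. Its end at -x (nearer the robot) has a wall leaning outwards 20 degrees, whose foot is 100 mm from the centre; the wall at +x is upright
- scoop: loose steel hand scoop, about 0.16 kg, standing in the tray's +x end, open front towards -x. Origin: underside, 45 mm behind the front lip (x = -45 mm); flat floor 1.6 mm thick. 60 mm wide inside, 66 outside; sides 24 mm high; back wall at x = +45 mm. Level, the balls can roll out of the front: tilt it back to carry them
- scoop_grip (a point): on the scoop's upright flat wooden grip, 14 mm thick (x) and 30 mm wide (y), that rises behind the back wall to 105 mm above the underside; this point is on its centreline, at x = +48 mm, 83 mm above the underside, axes as the scoop
- base_hole0 (a point): mouth of a 6 mm threaded hole in a brass insert in the base's top face, at (+66, +46) mm (x, y) in the base's frame
- base_hole1 (a point): mouth of a 6 mm threaded hole in a brass insert in the base's top face, at (-66, +46) mm (x, y) in the base's frame
- base_hole2 (a point): mouth of a 6 mm threaded hole in a brass insert in the base's top face, at (-66, -46) mm (x, y) in the base's frame
- base_hole3 (a point): mouth of a 6 mm threaded hole in a brass insert in the base's top face, at (+66, -46) mm (x, y) in the base's frame
- plate_hole0 (a point): centre of a 13 mm hole through the plate, at (+66, +46) mm (x, y) in the plate's frame, at the underside
- plate_hole1 (a point): centre of a 13 mm hole through the plate, at (-66, +46) mm (x, y) in the plate's frame, at the underside
- plate_hole2 (a point): centre of a 13 mm hole through the plate, at (-66, -46) mm (x, y) in the plate's frame, at the underside
- plate_hole3 (a point): centre of a 13 mm hole through the plate, at (+66, -46) mm (x, y) in the plate's frame, at the underside
- ball0_center (a point): centre of steel ballast ball 1 of 3, 20 mm across, 33 g, lying in the tray in front of the scoop; rolls freely
- ball1_center (a point): centre of steel ballast ball 2 of 3, 20 mm across, 33 g, lying in the tray in front of the scoop; rolls freely
- ball2_center (a point): centre of steel ballast ball 3 of 3, 20 mm across, 33 g, lying in the tray in front of the scoop; rolls freely
- glue: bystander, leave alone: yellow glue bottle with a green cap, 48 mm across, 120 mm tall
- jar: bystander, leave alone: amber glass jar with a brass-coloured lid, 66 mm across, 90 mm tall
- screwdriver: bystander, leave alone: red-handled screwdriver lying on the bench
- offcut: bystander, leave alone: pale wood offcut, 50 x 110 x 22 mm
- tin: bystander, leave alone: tin with a blue label, 80 mm across, 100 mm tall
- mallet: bystander, leave alone: hammer lying on the bench
- cup: bystander, leave alone: grey plastic cup, 72 mm across, 80 mm tall

How it is judged:
By the outcome, as a careful person would: the job done as asked, in the order asked, and still so for the second after the job is handed in, while the arm keeps its last pose, push and grip.
It also fails if it takes over 72 s, if anything falls off the work surface, if the arm or the gripper's body presses on something with over 40 N, if the wrist force passes 120 N, or if a joint passes its speed limit or range.

ROBOT

A 6-joint arm with a two-finger parallel gripper is mounted at the origin on the work surface. World frame = base frame: x ahead of the robot, y to its left, z up, the work surface at z = 0. Lengths are in m, angles in degrees, forces in N, time in s.
With the tool pointing down it reaches from about 0.375 to 0.9 m from the base axis. Payload 3.1 kg.
Tool frame: the origin (TCP) lies midway between the tips of the shut fingers; the grasp point (between the pads) lies 19 mm behind it (bot.hold_point_z is the distance from the TCP to the grasp point, in m); z points along the fingers, y is the line along which they close (so a half turn about z gives the same grasp; the last joint's range is limited). The gripper opens to 87 mm and grips with 3 to 60 N. Pads are 19 mm wide; open, the fingers measure 117 mm over their backs; the gripper's body (75 mm by 190 mm) begins 51 mm behind the grasp point.
Start: joints at [65.575, 30.224, 82.088, -0, 67.689, -10.227], TCP at [0.153, 0.606, 0.223] pointing down, gripper open.
Joint ranges: [-176.69, 176.69], [-43.24, 126.21], [12.49, 139.97], [-82, 262], [0, 151.66], [-163.58, 163.58]. Speed limits (degrees/s): [159.86, 159.86, 180, 180, 180, 180].

INTERFACE

Orientations are given as a 3x3 rotation matrix whose columns are the frame's x, y, z axes.
In Python, from rig import read_state, optics, order, bot gives the robot as it stands.
- The arm moves only by the tool drive_tool, never from a script. Its argument "steps" is a list of rows, each a list of 7 numbers: the finger opening in mm, from 0 to 87, then the shift along the tool's x, y, z normalised to -1 to 1, where 1 is 0.12 m, then the turn, a rotation vector about the tool's x, y, z normalised to -1 to 1, where 1 is 1.5 rad. In form: [[jaw, tx, ty, tz, ax, ay, az], ...]. A call has 1 to 8 rows; each row is the pose to reach, as a shift and turn from the pose commanded when the call began, along the tool's axes at that moment; what a row does not reach only later rows make up. A row lasts 1/10 s, in which the tool goes at most 50 mm and 8.59 degrees, less where a joint would pass 70% of its speed; a pose out of reach is approached as far as the arm can. A call with a number of a shift or a turn outside -1 to 1 is refused whole. A call with a gripper value outside its range is refused whole. The fingers move at their own pace and stop on an object; the grip force is fixed at half the most. Time passes only in rows, so rows that repeat a pose let the fingers close. It gives the time, the measured TCP pose, the force, the opening and the grip force at its end, in the units of the state.
- read_state(): the state, without advancing time (a new reading comes with each control period).
- optics.capture(name): name is "scene" or "top"; returns a dict with "color" (420x560x3 uint8, blue, green, red), "range_z" (420x560 float32, m along the optical axis (not along the pixel's ray), 0 where there is no reading), "fx", "fy", "cx", "cy" (pixels), "rvec" (rotation vector, rad) and "tvec" (3), from world to camera coordinates, as OpenCV has them. Camera axes: x right, y down, z forward; pixel columns grow to the right and rows downward; lengths in m; the calibration is good to about 2 mm. A picture is of the moment at which its call begins.
- order.hand_in(): hands the job in; it is judged then, once.
The state is a dict: "time_s": time; "joint_positions": joint angles; "qvel": joint speeds; "tau": joint torques, N m; "position": TCP position; "tcp_rot": TCP orientation; "force": force on the tool from outside, world axes, zero at the start; "moment": the same for the moment, N m; "opening": opening from 0.0 (shut) to 1.0 (fully open); "grasp_force": force on a finger pad.
Only numpy, scipy, OpenCV 4.12 (cv2) and the standard library are available. Lean on these libraries where they do the work, as an engineer would, in place of code of your own. Each camera call takes 0.05 s, during which the arm holds its last target. There are 200 camera calls.

## Working session

There is one attempt and no reset: what is moved stays moved. The work goes in short steps, Python scripts to look and compute and a tool call to move; the robot and the scene stay as the last step left them, time stands still between calls to the robot, and variables do not carry over. Pictures are saved under pics/ and viewed, at most 10 in all, crops included, and the job is handed in when it is done.

Besides the shell and the picture viewer there is one more tool, called after "Call:" by a JSON object that holds its "api" and its "payload", one argument or row to a line. drive_tool: Moves the arm, as the interface text tells. Scaled input: -1 to 1 covers 0.12 m each way for a shift and 1.5 rad each way for a turn. Its arguments: {"type":"object","properties":{"steps":{"type":"array"}},"required":["steps"]}

```bash
mkdir -p pics; ls
python3 - <<'E'
from rig import read_state, optics
import cv2, numpy as np
s=read_state(); print(s)
for n in ("scene","top"):
    c=optics.capture(n); np.savez(f"pics/{n}0.npz",**c); cv2.imwrite(f"pics/{n}0.png",cv2.resize(c["color"],(784,588),interpolation=cv2.INTER_CUBIC)); print(n,c["fx"],c["cx"],c["rvec"],c["tvec"])
E
```

```text
pics
{'time_s': 0.0, 'joint_positions': array([ 6.55739151e+01,  3.02797455e+01,  8.21570173e+01,  8.27561885e-04,
        6.76896340e+01, -1.02278577e+01]), 'qvel': array([-0.03349507, -0.07812883,  0.02793506,  0.05078893, -0.03579673,
       -0.05215062]), 'tau': array([ 1.18755110e-03, -4.40036523e+01, -1.76596284e+01,  6.34217751e-02,
        5.81975095e-02, -1.44431242e-04]), 'position': array([0.1529601 , 0.60522871, 0.22155979]), 'tcp_rot': array([[-9.69451404e-01,  2.45281717e-01, -9.24405847e-04],
       [ 2.45283125e-01,  9.69449419e-01, -2.00306378e-03],
       [ 4.04849787e-04, -2.16861415e-03, -9.99997567e-01]]), 'force': array([ 0.34421972,  0.47481193, -0.3040767 ]), 'moment': array([0.02119483, 0.02340466, 0.02621734]), 'grasp_force': 0.0, 'opening': 0.9976455646986871}
scene 385.37480502121235 279.9521438219816 [ 2.29292115  1.09819642 -0.3741918 ] [-0.38170088 -0.31937361  1.4759335 ]
top 446.77488583532977 273.8017771126037 [ 2.16432767 -2.15139042  0.09653763] [0.02109883 0.58885572 1.45698156]
```

View pics/top0.png

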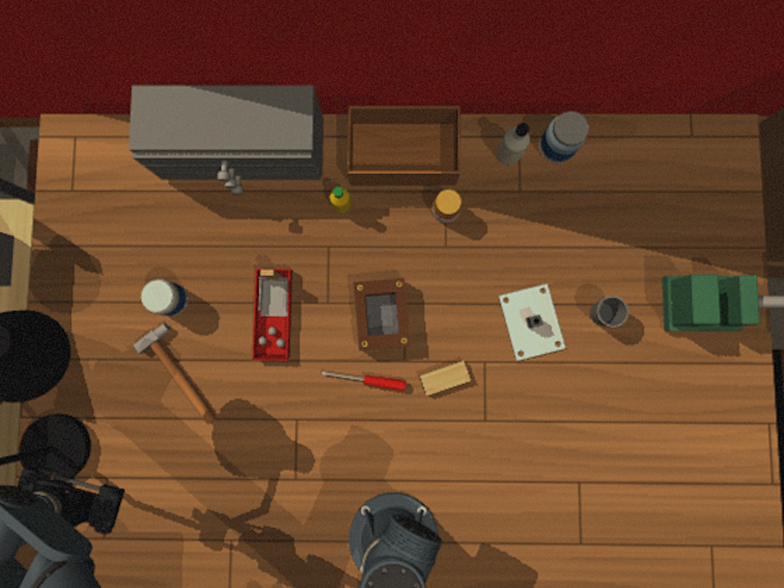

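View pics/scene0.png

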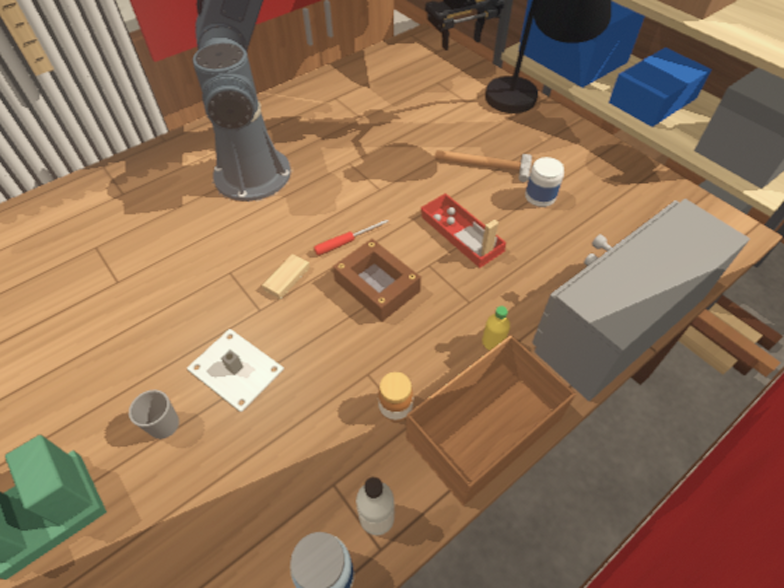

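The top view (784 px wide) shows the tray around (272,313), balls at its lower end, and the scoop grip at (267,272). The base is around (382,313) and the plate around (532,321). I'll enlarge these.

Run:
```python
import cv2, numpy as np
c=np.load("pics/top0.npz")["color"]
def crop(x0,x1,y0,y1,k=8): return cv2.resize(c[y0:y1,x0:x1],None,fx=k,fy=k,interpolation=cv2.INTER_CUBIC)
cv2.imwrite("pics/cA.png",np.hstack([crop(175,215,187,261),crop(248,300,187,261)]))
cv2.imwrite("pics/cB.png",crop(350,412,197,265))
```

```text
(no output)
```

View pics/cA.png

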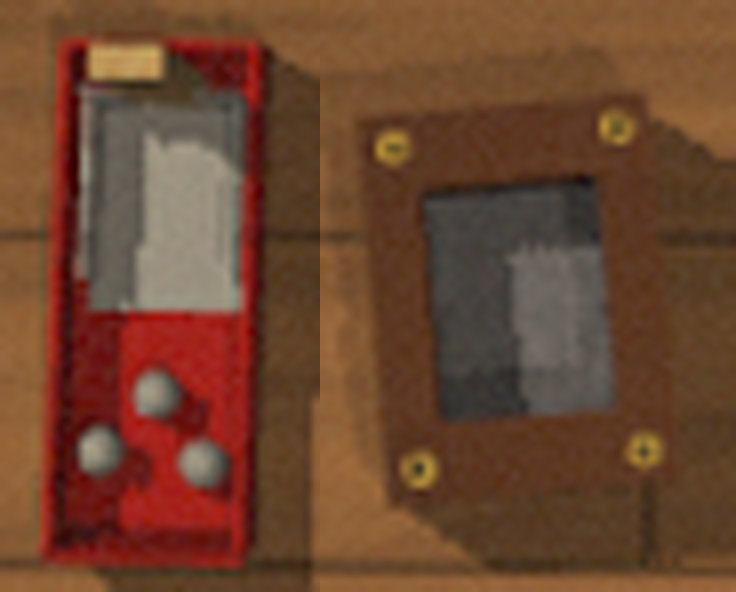

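View pics/cB.png

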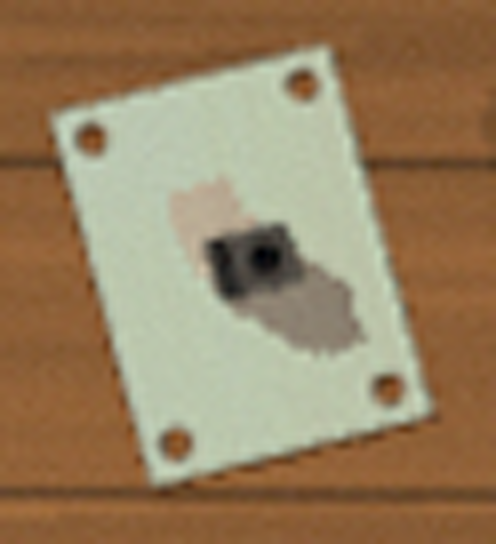

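In crop A the base screws are at (393,147), (617,128), (645,451) and (420,468). The rim corners are near (63,41), (262,41), (43,563) and (244,565). The balls are at (156,394), (100,450) and (204,463), the grip top spans (88–163, 45–80), and the lip runs from (88,308) to (240,310). In crop B the plate holes are at (91,139), (302,85), (388,389) and (176,442).

```bash
cat > geo.py <<'E'
import cv2, numpy as np
def ray(c,px,z):
    R=cv2.Rodrigues(c["rvec"])[0]; t=np.array(c["tvec"]).ravel()
    d=R.T@np.array([(px[0]-c["cx"])/c["fx"],(px[1]-c["cy"])/c["fy"],1]); o=-R.T@t
    return o+d*(z-o[2])/d[2]
def proj(c,P):
    K=np.array([[c["fx"],0,c["cx"]],[0,c["fy"],c["cy"]],[0,0,1]],float)
    return cv2.projectPoints(np.array(P,float).reshape(-1,3),c["rvec"],c["tvec"],K,None)[0].reshape(-1,2)
def fit(model,pts): # 2D rigid: model->pts; returns yaw deg, t, residuals mm
    m,p=np.array(model,float),np.array(pts,float); mc,pc=m.mean(0),p.mean(0)
    H=(m-mc).T@(p-pc); a=np.arctan2(H[0,1]-H[1,0],H[0,0]+H[1,1]); R=np.array([[np.cos(a),-np.sin(a)],[np.sin(a),np.cos(a)]])
    t=pc-R@mc; return np.degrees(a),t,((m@R.T+t-p)*1000).round(1)
E
python3 - <<'E'
from geo import *
c=dict(np.load("pics/top0.npz"))
n=lambda px,x0,y0,sh=0:((px[0]-sh+.5)/8-.5+x0,(px[1]+.5)/8-.5+y0)
A=lambda p,z:ray(c,n(p,175,187),z)[:2]
B=lambda p,z:ray(c,n(p,248,187,320),z)[:2]
P=lambda p,z:ray(c,n(p,350,197),z)[:2]
h=np.array([(66,46),(66,-46),(-66,-46),(-66,46)])/1000
print("base",fit(h,[B(p,.055) for p in[(393,147),(617,128),(645,451),(420,468)]]))
print("plate",fit(h,[P(p,.005) for p in[(91,139),(302,85),(388,389),(176,442)]]))
lean=.1+.027*np.tan(np.radians(20))+.0042
tr=fit([(.104,.042),(.104,-.042),(-lean,.042),(-lean,-.042)],[A(p,.03) for p in[(63,41),(262,41),(43,563),(244,565)]])
print("tray",tr)
print("grip",[A(p,.108).round(4) for p in[(88,45),(163,45),(88,80),(163,80)]])
print("lip",[A(p,.005).round(4) for p in[(88,308),(240,310)]])
print("balls",[A(p,.013).round(4) for p in[(156,394),(100,450),(204,463)]])
# depth sanity
R=cv2.Rodrigues(c["rvec"])[0]
def w(px):
    u,v=map(int,np.round(px)); z=c["range_z"][v,u]; return R.T@(np.array([(u-c["cx"])/c["fx"]*z,(v-c["cy"])/c["fy"]*z,z])-c["tvec"].ravel())
for nm,q in dict(grip=n((126,62),175,187),ball=n((156,394),175,187),scoopfl=n((190,230),175,187),base=n((340,300),248,187,320),plate=n((150,300),350,197),sock=n((285,262),350,197)).items(): print(nm,w(q).round(4))
E
```

```text
base (np.float64(5.173561584359654), array([0.51859725, 0.02833363]), array([[ 0. , -0.2],
       [ 0. , -0. ],
       [ 0.4, -0. ],
       [-0.4,  0.3]]))
plate (np.float64(14.656276460014217), array([ 0.50473184, -0.33024345]), array([[ 0.3, -0. ],
       [ 0.3,  0. ],
       [ 0. , -0.2],
       [-0.6,  0.2]]))
tray (np.float64(-0.503841480905225), array([0.52246049, 0.29093891]), array([[ 0.6,  0.3],
       [-0.5,  0. ],
       [ 0.2,  0.2],
       [-0.3, -0.5]]))
grip [array([0.6143, 0.3041]), array([0.6144, 0.2742]), array([0.6003, 0.3037]), array([0.6004, 0.2739])]
lip [array([0.5156, 0.3235]), array([0.5151, 0.2589])]
balls [array([0.4792, 0.2921]), array([0.4556, 0.315 ]), array([0.4505, 0.2711])]
grip [0.6089 0.2905 0.1049]
ball [0.4781 0.2898 0.0257]
scoopfl [ 0.5505  0.2833 -0.0014]
base [0.5206 0.1052 0.0029]
plate [ 0.4891 -0.291   0.0086]
sock [ 0.5039 -0.3378  0.0532]
```

```bash
cat > mv.py <<'E'
import json, os, numpy as np
from scipy.spatial.transform import Rotation as Ro
F="cmd.json"
def load():
    if os.path.exists(F): d=json.load(open(F)); return np.array(d["p"]),np.array(d["R"])
    a=np.radians(65.575+10.227) # heading of tool y
    y=np.array([np.cos(a),np.sin(a),0]); z=np.array([0,0,-1.]); return np.array([.153,.606,.223]),np.column_stack([np.cross(y,z),y,z])
def save(p,R): json.dump(dict(p=list(map(float,p)),R=np.array(R).tolist()),open(F,"w"))
def call(jaw,targets):
    """print rows for poses (p,R), all relative to the commanded pose; commanded pose becomes the last"""
    p0,R0=load(); out=[]
    for p,R in targets:
        v=np.r_[R0.T@(np.array(p)-p0)/.12,Ro.from_matrix(R0.T@R).as_rotvec()/1.5].round(3)+0.
        out.append([jaw,*map(float,v)])
        if abs(v).max()>1: print("OUT OF RANGE")
    v=np.array(out[-1][1:]); save(p0+R0@v[:3]*.12,R0@Ro.from_rotvec(v[3:]*1.5).as_matrix())
    for o in out: print(o)
    print()
def down(yaw): # tool down, tool y at heading yaw (deg)
    a=np.radians(yaw); y=np.array([np.cos(a),np.sin(a),0]); z=np.array([0,0,-1.]); return np.column_stack([np.cross(y,z),y,z])
T=np.array([[0,1,0],[1,0,0],[0,0,-1.]])
def scoop(ref,pos,yaw,tilt,off=(0.048,0,0.064)):
    """TCP pose placing scoop-frame point ref at world pos; tilt>0 lifts the lip (deg)"""
    R=Ro.from_euler("ZY",[yaw,tilt],degrees=True).as_matrix()
    return np.array(pos)+R@(np.array(off)-np.array(ref)),R@T
E
python3 - <<'E'
from mv import *
p0=np.array([.153,.606,.223]); p1=np.array([.6075,.2895,.20])
for k in range(1,6): call(87,[(p0+(p1-p0)*k/5,down(75.8-76.6*k/5))])
call(87,[([.6075,.2895,.10],down(-.8))])
call(87,[([.6075,.2895,.068],down(-.8))])
E
```

```text
[87, -0.864, -0.326, 0.038, 0.0, 0.0, 0.178]

[87, -0.919, -0.086, 0.039, 0.0, 0.0, 0.179]

[87, -0.909, 0.161, 0.038, 0.0, 0.0, 0.178]

[87, -0.834, 0.395, 0.038, 0.0, 0.0, 0.178]

[87, -0.701, 0.601, 0.039, 0.0, 0.0, 0.178]

[87, 0.0, 0.0, 0.833, 0.0, 0.0, 0.0]

[87, 0.0, 0.0, 0.267, 0.0, 0.0, 0.0]
```

Call:
{"api": "drive_tool", "payload": {
  "steps": [
    [87, -0.864, -0.326, 0.038, 0, 0, 0.178],
    [87, -0.864, -0.326, 0.038, 0, 0, 0.178],
    [87, -0.864, -0.326, 0.038, 0, 0, 0.178],
    [87, -0.864, -0.326, 0.038, 0, 0, 0.178]
  ]
}}

```text
time_s: 0.5
position: [0.2455, 0.5414, 0.2176]
tcp_rot: [[-0.869, 0.495, -0.001], [0.495, 0.869, -0.001], [0.0, -0.001, -1.0]]
force: [-0.3, 0.5, 0.7]
opening: 1.002
grasp_force: 0.0
```

Call:
{"api": "drive_tool", "payload": {
  "steps": [
    [87, -0.919, -0.086, 0.039, 0, 0, 0.179],
    [87, -0.919, -0.086, 0.039, 0, 0, 0.179],
    [87, -0.919, -0.086, 0.039, 0, 0, 0.179],
    [87, -0.919, -0.086, 0.039, 0, 0, 0.179]
  ]
}}

```text
time_s: 0.9
position: [0.3355, 0.4793, 0.2131]
tcp_rot: [[-0.708, 0.706, -0.001], [0.706, 0.708, 0.0], [0.001, -0.0, -1.0]]
force: [-0.7, 0.2, 0.4]
opening: 1.001
grasp_force: 0.0
```

Call:
{"api": "drive_tool", "payload": {
  "steps": [
    [87, -0.909, 0.161, 0.038, 0, 0, 0.178],
    [87, -0.909, 0.161, 0.038, 0, 0, 0.178],
    [87, -0.909, 0.161, 0.038, 0, 0, 0.178],
    [87, -0.909, 0.161, 0.038, 0, 0, 0.178]
  ]
}}

```text
time_s: 1.3
position: [0.4259, 0.4166, 0.2086]
tcp_rot: [[-0.498, 0.867, -0.001], [0.867, 0.498, 0.001], [0.001, -0.0, -1.0]]
force: [-0.5, -0.6, -0.4]
opening: 1.002
grasp_force: 0.0
```

Call:
{"api": "drive_tool", "payload": {
  "steps": [
    [87, -0.834, 0.395, 0.038, 0, 0, 0.178],
    [87, -0.834, 0.395, 0.038, 0, 0, 0.178],
    [87, -0.834, 0.395, 0.038, 0, 0, 0.178],
    [87, -0.834, 0.395, 0.038, 0, 0, 0.178]
  ]
}}

```text
time_s: 1.7
position: [0.5164, 0.3536, 0.2039]
tcp_rot: [[-0.252, 0.968, -0.001], [0.968, 0.252, 0.001], [0.001, -0.001, -1.0]]
force: [-1.1, 0.2, -0.2]
opening: 0.997
grasp_force: 0.0
```

Call:
{"api": "drive_tool", "payload": {
  "steps": [
    [87, -0.701, 0.601, 0.039, 0, 0, 0.178],
    [87, -0.701, 0.601, 0.039, 0, 0, 0.178],
    [87, -0.701, 0.601, 0.039, 0, 0, 0.178],
    [87, -0.701, 0.601, 0.039, 0, 0, 0.178],
    [87, -0.701, 0.601, 0.039, 0, 0, 0.178],
    [87, -0.701, 0.601, 0.039, 0, 0, 0.178]
  ]
}}

```text
time_s: 2.3
position: [0.6053, 0.2915, 0.1995]
tcp_rot: [[0.01, 1.0, -0.002], [1.0, -0.01, 0.0], [0.0, -0.002, -1.0]]
force: [0.4, -0.9, -1.1]
opening: 1.001
grasp_force: 0.0
```

Call:
{"api": "drive_tool", "payload": {
  "steps": [
    [87, 0, 0, 0.833, 0, 0, 0],
    [87, 0, 0, 0.833, 0, 0, 0],
    [87, 0, 0, 0.833, 0, 0, 0],
    [87, 0, 0, 0.833, 0, 0, 0],
    [87, 0, 0, 0.833, 0, 0, 0]
  ]
}}

```text
time_s: 2.8
position: [0.6095, 0.2907, 0.1028]
tcp_rot: [[0.012, 1.0, 0.005], [1.0, -0.012, 0.002], [0.002, 0.005, -1.0]]
force: [-0.1, -0.4, 0.2]
opening: 0.999
grasp_force: 0.0
```

Call:
{"api": "drive_tool", "payload": {
  "steps": [
    [87, 0, 0, 0.267, 0, 0, 0],
    [87, 0, 0, 0.267, 0, 0, 0],
    [87, 0, 0, 0.267, 0, 0, 0],
    [0, 0, 0, 0.267, 0, 0, 0],
    [0, 0, 0, 0.267, 0, 0, 0],
    [0, 0, 0, 0.267, 0, 0, 0],
    [0, 0, 0, 0.267, 0, 0, 0],
    [0, 0, 0, 0.267, 0, 0, 0]
  ]
}}

```text
time_s: 3.6
position: [0.6079, 0.2894, 0.0677]
tcp_rot: [[0.014, 1.0, 0.0], [1.0, -0.014, 0.0], [0.0, 0.0, -1.0]]
force: [0.6, -0.2, 0.4]
opening: 0.629
grasp_force: 0.0
```

Call:
{"api": "drive_tool", "payload": {
  "steps": [
    [0, 0, 0, 0, 0, 0, 0],
    [0, 0, 0, 0, 0, 0, 0],
    [0, 0, 0, 0, 0, 0, 0],
    [0, 0, 0, 0, 0, 0, 0]
  ]
}}

```text
time_s: 4.0
position: [0.6078, 0.2894, 0.0674]
tcp_rot: [[0.013, 1.0, -0.0], [1.0, -0.013, -0.0], [-0.0, -0.0, -1.0]]
force: [-0.8, -0.1, -0.8]
opening: 0.268
grasp_force: 0.0
```

Run:
```python
from mv import *
p0,_=load(); print(p0)
p1=np.array([.522,.2918,.0672]); 
call(0,[(p0+(p1-p0)*k/8,down(-.8+.2*k/8)) for k in range(1,9)])
call(0,[([.522-.0008*k,.2919,.0672],down(-.6)) for k in range(1,9)])
```

```text
[0.60755389 0.28948629 0.06796   ]
[0, 0.001, -0.089, 0.001, 0.0, 0.0, 0.0]
[0, 0.002, -0.178, 0.002, 0.0, 0.0, 0.0]
[0, 0.004, -0.267, 0.002, 0.0, 0.0, -0.001]
[0, 0.005, -0.357, 0.003, 0.0, 0.0, -0.001]
[0, 0.006, -0.446, 0.004, 0.0, 0.0, -0.001]
[0, 0.007, -0.535, 0.005, 0.0, 0.0, -0.001]
[0, 0.008, -0.624, 0.006, 0.0, 0.0, -0.002]
[0, 0.01, -0.713, 0.006, 0.0, 0.0, -0.002]

[0, 0.0, -0.007, 0.0, 0.0, 0.0, 0.0]
[0, 0.0, -0.013, 0.0, 0.0, 0.0, 0.0]
[0, 0.0, -0.02, 0.0, 0.0, 0.0, 0.0]
[0, 0.0, -0.027, 0.0, 0.0, 0.0, 0.0]
[0, 0.0, -0.033, 0.0, 0.0, 0.0, 0.0]
[0, 0.0, -0.04, 0.0, 0.0, 0.0, 0.0]
[0, 0.0, -0.047, 0.0, 0.0, 0.0, 0.0]
[0, 0.0, -0.053, 0.0, 0.0, 0.0, 0.0]
```

Call:
{"api": "drive_tool", "payload": {
  "steps": [
    [0, 0, 0, 0, 0, 0, 0],
    [0, 0, 0, 0, 0, 0, 0],
    [0, 0, 0, 0, 0, 0, 0],
    [0, 0, 0, 0, 0, 0, 0],
    [0, 0, 0, 0, 0, 0, 0],
    [0, 0, 0, 0, 0, 0, 0]
  ]
}}

```text
time_s: 4.6
position: [0.6079, 0.2894, 0.0675]
tcp_rot: [[0.014, 1.0, 0.0], [1.0, -0.014, 0.0], [0.0, 0.0, -1.0]]
force: [0.3, 0.1, -0.6]
opening: 0.159
grasp_force: 30.0
```

Call:
{"api": "drive_tool", "payload": {
  "steps": [
    [0, 0.001, -0.089, 0.001, 0, 0, 0],
    [0, 0.002, -0.178, 0.002, 0, 0, 0],
    [0, 0.004, -0.267, 0.002, 0, 0, -0.001],
    [0, 0.005, -0.357, 0.003, 0, 0, -0.001],
    [0, 0.006, -0.446, 0.004, 0, 0, -0.001],
    [0, 0.007, -0.535, 0.005, 0, 0, -0.001],
    [0, 0.008, -0.624, 0.006, 0, 0, -0.002],
    [0, 0.01, -0.713, 0.006, 0, 0, -0.002]
  ]
}}

```text
time_s: 5.4
position: [0.5251, 0.2924, 0.0682]
tcp_rot: [[0.01, 1.0, 0.009], [1.0, -0.01, 0.002], [0.002, 0.009, -1.0]]
force: [7.3, 0.6, 2.1]
opening: 0.163
grasp_force: 30.0
```

Call:
{"api": "drive_tool", "payload": {
  "steps": [
    [0, 0, -0.007, 0, 0, 0, 0],
    [0, 0, -0.013, 0, 0, 0, 0],
    [0, 0, -0.02, 0, 0, 0, 0],
    [0, 0, -0.027, 0, 0, 0, 0],
    [0, 0, -0.033, 0, 0, 0, 0],
    [0, 0, -0.04, 0, 0, 0, 0],
    [0, 0, -0.047, 0, 0, 0, 0],
    [0, 0, -0.053, 0, 0, 0, 0]
  ]
}}

```text
time_s: 6.2
position: [0.518, 0.2922, 0.0677]
tcp_rot: [[0.011, 1.0, 0.004], [1.0, -0.011, 0.001], [0.001, 0.004, -1.0]]
force: [5.2, 0.6, 5.0]
opening: 0.16
grasp_force: 30.0
```

```bash
cat > snap.py <<'E'
import sys,cv2,numpy as np
from rig import optics,read_state
n,out,x0,x1,y0,y1,k=sys.argv[1],sys.argv[2],*map(int,sys.argv[3:8])
c=optics.capture(n); np.savez(f"pics/{out}.npz",**c)
cv2.imwrite(f"pics/{out}.png",cv2.resize(c["color"][y0:y1,x0:x1],None,fx=k,fy=k,interpolation=cv2.INTER_CUBIC))
s=read_state(); print(s["time_s"],s["position"].round(4),s["force"].round(1),s["opening"])
E
python3 snap.py scene s1 270 400 100 220 5
```

```text
6.25 [0.5178 0.2922 0.0677] [4.9 0.1 5.7] 0.1516992457497811
```

View pics/s1.png

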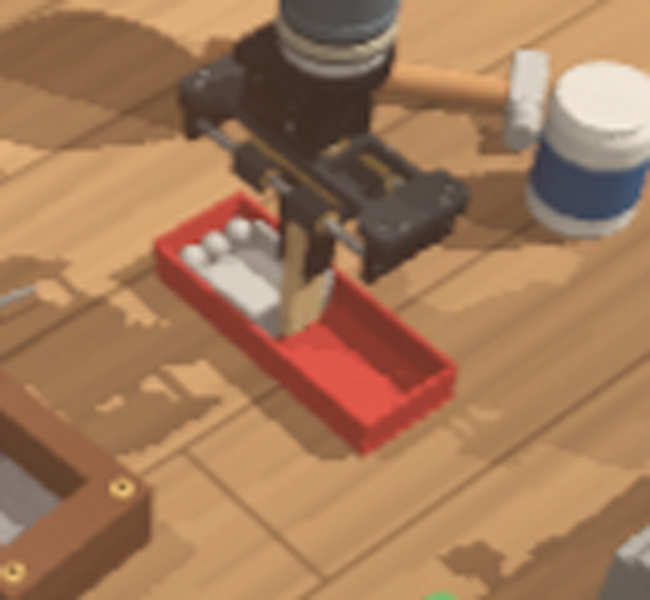

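All three balls lie in a row at the lip, against the sloped wall, at crop pixels (195,255), (215,240) and (243,228). I'll push a few mm further.

Call:
{"api": "drive_tool", "payload": {
  "steps": [
    [0, 0, -0.006, 0, 0, 0, 0],
    [0, 0, -0.012, 0, 0, 0, 0],
    [0, 0, -0.018, 0, 0, 0, 0],
    [0, 0, -0.024, 0, 0, 0, 0],
    [0, 0, -0.03, 0, 0, 0, 0],
    [0, 0, -0.03, 0, 0, 0, 0]
  ]
}}

```text
time_s: 6.85
position: [0.516, 0.2924, 0.0681]
tcp_rot: [[0.011, 1.0, 0.008], [1.0, -0.011, 0.002], [0.002, 0.008, -1.0]]
force: [7.3, -0.1, 5.5]
opening: 0.157
grasp_force: 30.0
```

Run:
```python
from mv import *
from rig import read_state
p,R=load(); save(p+R@np.array([0,-.03*.12,0]),R); p,R=load(); print("cmd",p)
s=read_state(); print(s["position"],s["force"])
```

```text
cmd [0.51205845 0.29194631 0.06724   ]
[0.51602699 0.29242962 0.06807205] [ 7.33172336 -0.12905995  5.46878089]
```

Run:
```python
from mv import *
h=(.055,0,0)
call(0,[scoop(h,(.520-.004*k/8,.2919,.0035+.0025*k/8),-.6,2*k) for k in range(1,9)])
call(0,[scoop(h,(.516+.004*k/8,.2919,.006+.010*k/8),-.6,16+k*1.25) for k in range(1,9)])
```

```text
[0, 0.0, 0.022, -0.006, 0.023, 0.0, 0.0]
[0, 0.0, 0.037, -0.01, 0.047, 0.0, 0.0]
[0, 0.0, 0.051, -0.013, 0.07, 0.0, 0.0]
[0, 0.0, 0.066, -0.016, 0.093, 0.0, 0.0]
[0, 0.0, 0.081, -0.017, 0.116, 0.0, 0.0]
[0, 0.0, 0.095, -0.018, 0.14, 0.0, 0.0]
[0, 0.0, 0.109, -0.019, 0.163, 0.0, 0.0]
[0, 0.0, 0.124, -0.018, 0.186, 0.0, 0.0]

[0, 0.0, 0.012, -0.013, 0.015, 0.0, 0.0]
[0, 0.0, 0.025, -0.025, 0.029, 0.0, 0.0]
[0, 0.0, 0.038, -0.036, 0.044, 0.0, 0.0]
[0, 0.0, 0.051, -0.048, 0.058, 0.0, 0.0]
[0, 0.0, 0.064, -0.059, 0.073, 0.0, 0.0]
[0, 0.0, 0.077, -0.07, 0.087, 0.0, 0.0]
[0, 0.0, 0.089, -0.081, 0.102, 0.0, 0.0]
[0, 0.0, 0.102, -0.092, 0.117, 0.0, 0.0]
```

Call:
{"api": "drive_tool", "payload": {
  "steps": [
    [0, 0, 0.022, -0.006, 0.023, 0, 0],
    [0, 0, 0.037, -0.01, 0.047, 0, 0],
    [0, 0, 0.051, -0.013, 0.07, 0, 0],
    [0, 0, 0.066, -0.016, 0.093, 0, 0],
    [0, 0, 0.081, -0.017, 0.116, 0, 0],
    [0, 0, 0.095, -0.018, 0.14, 0, 0],
    [0, 0, 0.109, -0.019, 0.163, 0, 0],
    [0, 0, 0.124, -0.018, 0.186, 0, 0]
  ]
}}

```text
time_s: 7.65
position: [0.5246, 0.2912, 0.0674]
tcp_rot: [[0.01, 0.959, -0.283], [1.0, -0.01, 0.002], [-0.001, -0.283, -0.959]]
force: [0.1, -0.6, -2.4]
opening: 0.16
grasp_force: 30.0
```

```bash
python3 snap.py top t1 165 245 185 265 7
```

```text
7.7 [0.5262 0.2911 0.067 ] [ 1.3  0.5 -3.3] 0.16024381021359826
```

View pics/t1.png

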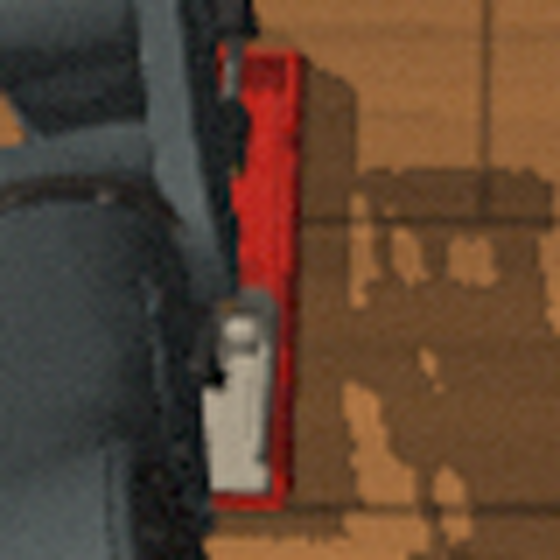

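One ball is visible at the back of the scoop (240,330). The arm hides the others, but the vertical force of about -3 N fits the scoop plus three balls. I'll continue the tilt, lift, and check from the side.

Call:
{"api": "drive_tool", "payload": {
  "steps": [
    [0, 0, 0.012, -0.013, 0.015, 0, 0],
    [0, 0, 0.025, -0.025, 0.029, 0, 0],
    [0, 0, 0.038, -0.036, 0.044, 0, 0],
    [0, 0, 0.051, -0.048, 0.058, 0, 0],
    [0, 0, 0.064, -0.059, 0.073, 0, 0],
    [0, 0, 0.077, -0.07, 0.087, 0, 0],
    [0, 0, 0.089, -0.081, 0.102, 0, 0],
    [0, 0, 0.102, -0.092, 0.117, 0, 0]
  ]
}}

```text
time_s: 8.5
position: [0.5398, 0.2912, 0.0749]
tcp_rot: [[0.01, 0.896, -0.444], [1.0, -0.01, 0.004], [-0.001, -0.444, -0.896]]
force: [1.3, -0.0, -2.3]
opening: 0.159
grasp_force: 30.0
```

Run:
```python
from mv import *
# lift vertically, heel to z=.1
h=(.055,0,0)
call(0,[scoop(h,(.520,.2919,.016+.09*k/6),-.6,26) for k in range(1,7)])
```

```text
[0, 0.0, -0.055, -0.112, 0.0, 0.0, 0.0]
[0, 0.0, -0.109, -0.224, 0.0, 0.0, 0.0]
[0, 0.0, -0.164, -0.337, 0.0, 0.0, 0.0]
[0, 0.0, -0.219, -0.449, 0.0, 0.0, 0.0]
[0, 0.0, -0.274, -0.561, 0.0, 0.0, 0.0]
[0, 0.0, -0.329, -0.674, 0.0, 0.0, 0.0]
```

Call:
{"api": "drive_tool", "payload": {
  "steps": [
    [0, 0, -0.055, -0.112, 0, 0, 0],
    [0, 0, -0.109, -0.224, 0, 0, 0],
    [0, 0, -0.164, -0.337, 0, 0, 0],
    [0, 0, -0.219, -0.449, 0, 0, 0],
    [0, 0, -0.274, -0.561, 0, 0, 0],
    [0, 0, -0.329, -0.674, 0, 0, 0],
    [0, 0, -0.329, -0.674, 0, 0, 0]
  ]
}}

```text
time_s: 9.2
position: [0.5435, 0.292, 0.1693]
tcp_rot: [[0.01, 0.901, -0.434], [1.0, -0.009, 0.006], [0.002, -0.434, -0.901]]
force: [0.6, 0.3, -2.4]
opening: 0.166
grasp_force: 30.0
```

```bash
python3 snap.py scene s2 270 400 80 200 5
```

```text
9.25 [0.5429 0.2918 0.1678] [-0.2  0.7 -2.5] 0.15657629729184677
```

View pics/s2.png

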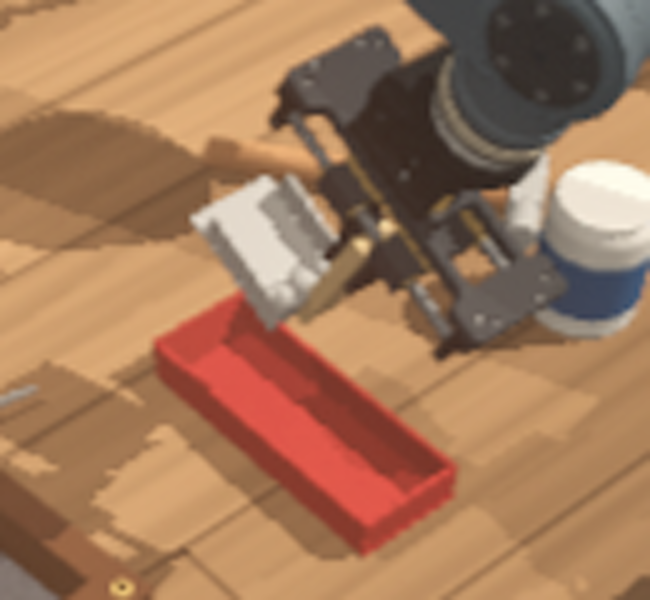

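The tray is empty and the balls are gathered at the scoop's back, at about (290,285). The load of about 2.5 N matches the scoop plus three balls, so I'll carry it to the base.

Run:
```python
from mv import *
l=(-.045,0,0); A=np.array([.430,.293,.150]); B=np.array([.5335,.0297,.150])
for j in range(3):
    call(0,[scoop(l,A+(B-A)*(j+k/6)/3,-.6+5.8*(j+k/6)/3,26) for k in range(1,7)])
# lower to lip z .12 while tilting to 8
call(0,[scoop(l,(*B[:2],.150-.005*k),5.2,26-2.5*k) for k in range(1,9)])
call(0,[scoop(l,(*B[:2],.110-.005*k),5.2,6-3*k) for k in range(1,9)])
call(0,[scoop(l,(*B[:2],.070),5.2,-18-3*k) for k in range(1,9)])
```

```text
[0, -0.115, 0.043, -0.022, 0.0, -0.002, -0.003]
[0, -0.231, 0.087, -0.043, 0.0, -0.003, -0.007]
[0, -0.347, 0.131, -0.065, 0.0, -0.005, -0.01]
[0, -0.463, 0.175, -0.087, 0.0, -0.007, -0.013]
[0, -0.579, 0.219, -0.108, 0.0, -0.008, -0.017]
[0, -0.695, 0.263, -0.13, 0.0, -0.01, -0.02]

[0, -0.118, 0.041, -0.019, 0.0, -0.002, -0.004]
[0, -0.236, 0.081, -0.039, 0.0, -0.003, -0.007]
[0, -0.354, 0.122, -0.059, 0.0, -0.005, -0.01]
[0, -0.471, 0.162, -0.079, 0.0, -0.006, -0.014]
[0, -0.589, 0.203, -0.098, 0.0, -0.008, -0.017]
[0, -0.707, 0.243, -0.118, 0.0, -0.01, -0.02]

[0, -0.119, 0.037, -0.018, 0.0, -0.001, -0.004]
[0, -0.238, 0.074, -0.036, 0.0, -0.003, -0.007]
[0, -0.357, 0.11, -0.054, 0.0, -0.005, -0.011]
[0, -0.476, 0.147, -0.072, 0.0, -0.006, -0.014]
[0, -0.596, 0.184, -0.089, 0.0, -0.008, -0.017]
[0, -0.715, 0.22, -0.107, 0.0, -0.01, -0.021]

[0, 0.0, -0.005, 0.004, -0.03, 0.0, 0.0]
[0, 0.0, -0.012, 0.009, -0.059, 0.0, 0.0]
[0, 0.0, -0.021, 0.016, -0.088, 0.0, 0.0]
[0, 0.0, -0.031, 0.023, -0.117, 0.0, 0.0]
[0, 0.0, -0.042, 0.032, -0.146, 0.0, 0.0]
[0, 0.0, -0.054, 0.042, -0.175, 0.0, 0.0]
[0, 0.0, -0.068, 0.054, -0.204, 0.0, 0.0]
[0, 0.0, -0.083, 0.067, -0.233, 0.0, 0.0]

[0, 0.0, -0.024, 0.001, -0.035, 0.0, 0.0]
[0, 0.0, -0.051, 0.005, -0.07, 0.0, 0.0]
[0, 0.0, -0.079, 0.009, -0.105, 0.0, 0.0]
[0, 0.0, -0.11, 0.016, -0.14, 0.0, 0.0]
[0, 0.0, -0.142, 0.025, -0.175, 0.0, 0.0]
[0, 0.0, -0.176, 0.035, -0.21, 0.0, 0.0]
[0, 0.0, -0.212, 0.048, -0.245, 0.0, 0.0]
[0, 0.0, -0.248, 0.062, -0.279, 0.0, 0.0]

[0, 0.0, -0.03, -0.04, -0.035, 0.0, 0.001]
[0, 0.0, -0.061, -0.078, -0.07, 0.0, 0.001]
[0, 0.0, -0.094, -0.115, -0.105, 0.0, 0.001]
[0, 0.001, -0.128, -0.149, -0.14, 0.0, 0.001]
[0, 0.001, -0.165, -0.182, -0.175, 0.0, 0.0]
[0, 0.001, -0.203, -0.213, -0.21, 0.0, 0.0]
[0, 0.001, -0.243, -0.242, -0.245, 0.0, 0.0]
[0, 0.001, -0.285, -0.269, -0.28, 0.0, 0.0]
```

Run:
```python
from mv import *
l=(-.045,0,0); B=np.array([.5335,.0297,.150])
save(*scoop(l,B,5.2,26))
call(0,[scoop(l,(*B[:2],.150-.00875*k),5.2,26-2.5*k) for k in range(1,9)])
call(0,[scoop(l,(*B[:2],.080-.0015*k),5.2,6-3*k) for k in range(1,9)])
call(0,[scoop(l,(*B[:2],.068),5.2,-18-3*k) for k in range(1,9)])
```

```text
[0, 0.0, 0.008, 0.032, -0.029, 0.0, 0.0]
[0, 0.0, 0.014, 0.066, -0.058, 0.0, 0.0]
[0, 0.0, 0.02, 0.1, -0.087, 0.0, 0.0]
[0, 0.0, 0.023, 0.136, -0.116, 0.0, 0.0]
[0, 0.0, 0.026, 0.173, -0.145, 0.0, 0.0]
[0, 0.0, 0.027, 0.211, -0.175, 0.0, 0.0]
[0, 0.0, 0.028, 0.25, -0.204, 0.0, 0.0]
[0, 0.0, 0.027, 0.291, -0.233, 0.0, 0.0]

[0, 0.0, -0.028, -0.027, -0.035, 0.0, 0.0]
[0, 0.0, -0.058, -0.053, -0.07, 0.0, 0.0]
[0, 0.0, -0.09, -0.077, -0.104, 0.0, 0.0]
[0, 0.0, -0.123, -0.1, -0.139, 0.0, 0.0]
[0, 0.0, -0.158, -0.12, -0.174, 0.0, 0.0]
[0, 0.0, -0.195, -0.139, -0.209, 0.0, 0.0]
[0, 0.0, -0.234, -0.155, -0.244, 0.0, 0.0]
[0, 0.0, -0.274, -0.17, -0.279, 0.0, 0.0]

[0, 0.0, -0.029, -0.039, -0.035, 0.0, 0.0]
[0, 0.0, -0.06, -0.078, -0.07, 0.0, 0.0]
[0, 0.0, -0.093, -0.114, -0.105, 0.0, 0.0]
[0, 0.0, -0.128, -0.149, -0.14, 0.0, 0.0]
[0, 0.0, -0.165, -0.182, -0.174, 0.0, 0.0]
[0, 0.0, -0.203, -0.213, -0.209, 0.0, 0.0]
[0, 0.0, -0.243, -0.242, -0.244, 0.0, 0.0]
[0, 0.0, -0.284, -0.269, -0.279, 0.0, 0.0]
```

Call:
{"api": "drive_tool", "payload": {
  "steps": [
    [0, -0.115, 0.043, -0.022, 0, -0.002, -0.003],
    [0, -0.231, 0.087, -0.043, 0, -0.003, -0.007],
    [0, -0.347, 0.131, -0.065, 0, -0.005, -0.01],
    [0, -0.463, 0.175, -0.087, 0, -0.007, -0.013],
    [0, -0.579, 0.219, -0.108, 0, -0.008, -0.017],
    [0, -0.695, 0.263, -0.13, 0, -0.01, -0.02]
  ]
}}

```text
time_s: 9.85
position: [0.5769, 0.2061, 0.1661]
tcp_rot: [[-0.023, 0.898, -0.439], [1.0, 0.02, -0.01], [-0.0, -0.439, -0.898]]
force: [0.3, 1.2, -3.2]
opening: 0.158
grasp_force: 30.0
```

Call:
{"api": "drive_tool", "payload": {
  "steps": [
    [0, -0.118, 0.041, -0.019, 0, -0.002, -0.004],
    [0, -0.236, 0.081, -0.039, 0, -0.003, -0.007],
    [0, -0.354, 0.122, -0.059, 0, -0.005, -0.01],
    [0, -0.471, 0.162, -0.079, 0, -0.006, -0.014],
    [0, -0.589, 0.203, -0.098, 0, -0.008, -0.017],
    [0, -0.707, 0.243, -0.118, 0, -0.01, -0.02]
  ]
}}

```text
time_s: 10.45
position: [0.6112, 0.1226, 0.1663]
tcp_rot: [[-0.057, 0.897, -0.438], [0.998, 0.051, -0.026], [-0.001, -0.439, -0.898]]
force: [0.0, 0.2, -1.5]
opening: 0.159
grasp_force: 30.0
```

Call:
{"api": "drive_tool", "payload": {
  "steps": [
    [0, -0.119, 0.037, -0.018, 0, -0.001, -0.004],
    [0, -0.238, 0.074, -0.036, 0, -0.003, -0.007],
    [0, -0.357, 0.11, -0.054, 0, -0.005, -0.011],
    [0, -0.476, 0.147, -0.072, 0, -0.006, -0.014],
    [0, -0.596, 0.184, -0.089, 0, -0.008, -0.017],
    [0, -0.715, 0.22, -0.107, 0, -0.01, -0.021],
    [0, -0.715, 0.22, -0.107, 0, -0.01, -0.021]
  ]
}}

```text
time_s: 11.15
position: [0.6459, 0.0371, 0.1661]
tcp_rot: [[-0.089, 0.895, -0.436], [0.996, 0.08, -0.04], [-0.001, -0.438, -0.899]]
force: [-0.4, 0.3, -1.9]
opening: 0.156
grasp_force: 30.0
```

Call:
{"api": "drive_tool", "payload": {
  "steps": [
    [0, 0, 0.008, 0.032, -0.029, 0, 0],
    [0, 0, 0.014, 0.066, -0.058, 0, 0],
    [0, 0, 0.02, 0.1, -0.087, 0, 0],
    [0, 0, 0.023, 0.136, -0.116, 0, 0],
    [0, 0, 0.026, 0.173, -0.145, 0, 0],
    [0, 0, 0.027, 0.211, -0.175, 0, 0],
    [0, 0, 0.028, 0.25, -0.204, 0, 0],
    [0, 0, 0.027, 0.291, -0.233, 0, 0]
  ]
}}

```text
time_s: 11.95
position: [0.6319, 0.0393, 0.1336]
tcp_rot: [[-0.092, 0.99, -0.104], [0.996, 0.091, -0.009], [0.0, -0.104, -0.995]]
force: [0.1, 0.3, -2.7]
opening: 0.16
grasp_force: 30.0
```

Call:
{"api": "drive_tool", "payload": {
  "steps": [
    [0, 0, -0.028, -0.027, -0.035, 0, 0],
    [0, 0, -0.058, -0.053, -0.07, 0, 0],
    [0, 0, -0.09, -0.077, -0.104, 0, 0],
    [0, 0, -0.123, -0.1, -0.139, 0, 0],
    [0, 0, -0.158, -0.12, -0.174, 0, 0],
    [0, 0, -0.195, -0.139, -0.209, 0, 0],
    [0, 0, -0.234, -0.155, -0.244, 0, 0],
    [0, 0, -0.274, -0.17, -0.279, 0, 0]
  ]
}}

```text
time_s: 12.75
position: [0.6011, 0.0365, 0.1576]
tcp_rot: [[-0.092, 0.947, 0.307], [0.996, 0.088, 0.029], [0.0, 0.309, -0.951]]
force: [0.6, 0.1, -1.7]
opening: 0.157
grasp_force: 30.0
```

Call:
{"api": "drive_tool", "payload": {
  "steps": [
    [0, 0, -0.029, -0.039, -0.035, 0, 0],
    [0, 0, -0.06, -0.078, -0.07, 0, 0],
    [0, 0, -0.093, -0.114, -0.105, 0, 0],
    [0, 0, -0.128, -0.149, -0.14, 0, 0],
    [0, 0, -0.165, -0.182, -0.174, 0, 0],
    [0, 0, -0.203, -0.213, -0.209, 0, 0],
    [0, 0, -0.243, -0.242, -0.244, 0, 0],
    [0, 0, -0.284, -0.269, -0.279, 0, 0]
  ]
}}

```text
time_s: 13.55
position: [0.5692, 0.0478, 0.1724]
tcp_rot: [[-0.121, 0.807, 0.579], [0.992, 0.074, 0.103], [0.04, 0.587, -0.809]]
force: [-0.2, 0.3, -1.0]
opening: 0.157
grasp_force: 30.0
```

```bash
python3 snap.py scene s3 220 350 120 240 5
```

```text
13.6 [0.5673 0.0483 0.1713] [-2.1 -0.5 -2.5] 0.1576026556720256
```

View pics/s3.png

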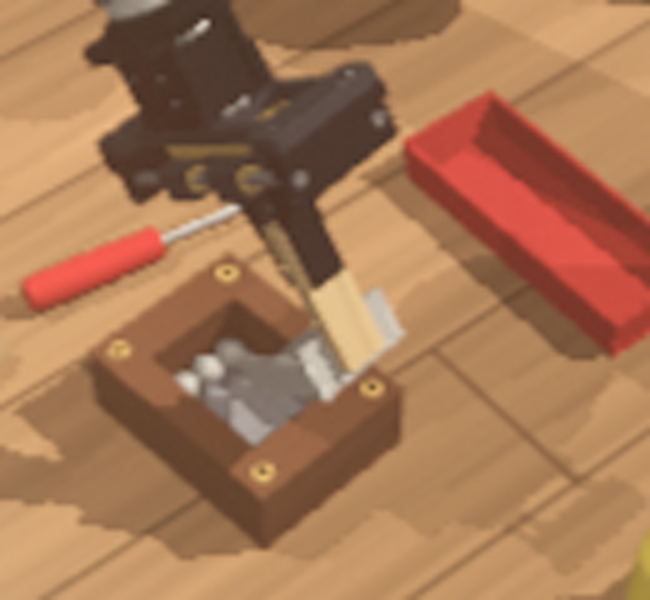

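All three balls are in the cavity, at crop pixels (187,382), (208,365) and (232,350). The wrist drifted during the last tilt, so I'll check the state.

Run:
```python
from mv import *
from rig import read_state
s=read_state(); print(s["joint_positions"].round(2),s["qvel"].round(1)); p,R=load(); print(p,R.round(3)); print(s["position"],s["tcp_rot"].round(3))
```

```text
[ -14.08   25.08  120.67   86.59   14.02 -102.52] [  0.5   0.1  -1.2 -23.8  -2.1  28.3]
[0.55967362 0.03208199 0.17782643] [[-0.091  0.74   0.666]
 [ 0.996  0.067  0.061]
 [-0.     0.669 -0.743]]
[0.56728914 0.0483367  0.17134219] [[-0.121  0.808  0.577]
 [ 0.992  0.074  0.105]
 [ 0.042  0.585 -0.81 ]]
```

Call:
{"api": "drive_tool", "payload": {
  "steps": [
    [0, 0, 0, 0, 0, 0, 0],
    [0, 0, 0, 0, 0, 0, 0]
  ]
}}

```text
time_s: 13.8
position: [0.5694, 0.047, 0.1719]
tcp_rot: [[-0.119, 0.808, 0.577], [0.992, 0.074, 0.101], [0.039, 0.584, -0.81]]
force: [0.3, 0.4, -1.5]
opening: 0.159
grasp_force: 30.0
```

Run:
```python
from mv import *
from rig import read_state
s=read_state(); save(s["position"],s["tcp_rot"])
call(0,[scoop((.048,0,.064),np.array([.5694,.047,.172])+np.array([.04,0,.01])*k/8,5.2,-35.7+35.7*k/8) for k in range(1,9)])
```

```text
[0, -0.005, 0.04, 0.015, 0.053, -0.033, 0.002]
[0, -0.009, 0.08, 0.03, 0.105, -0.032, 0.003]
[0, -0.014, 0.12, 0.046, 0.156, -0.032, 0.004]
[0, -0.018, 0.16, 0.061, 0.208, -0.032, 0.006]
[0, -0.023, 0.199, 0.077, 0.26, -0.032, 0.007]
[0, -0.028, 0.239, 0.093, 0.312, -0.032, 0.008]
[0, -0.032, 0.279, 0.108, 0.364, -0.032, 0.009]
[0, -0.037, 0.319, 0.124, 0.416, -0.031, 0.011]
```

Call:
{"api": "drive_tool", "payload": {
  "steps": [
    [0, -0.005, 0.04, 0.015, 0.053, -0.033, 0.002],
    [0, -0.009, 0.08, 0.03, 0.105, -0.032, 0.003],
    [0, -0.014, 0.12, 0.046, 0.156, -0.032, 0.004],
    [0, -0.018, 0.16, 0.061, 0.208, -0.032, 0.006],
    [0, -0.023, 0.199, 0.077, 0.26, -0.032, 0.007],
    [0, -0.028, 0.239, 0.093, 0.312, -0.032, 0.008],
    [0, -0.032, 0.279, 0.108, 0.364, -0.032, 0.009],
    [0, -0.037, 0.319, 0.124, 0.416, -0.031, 0.011]
  ]
}}

```text
time_s: 14.6
position: [0.6101, 0.0451, 0.1838]
tcp_rot: [[-0.087, 0.996, 0.016], [0.996, 0.087, -0.002], [-0.004, 0.016, -1.0]]
force: [1.5, 0.5, -2.4]
opening: 0.162
grasp_force: 30.0
```

Call:
{"api": "drive_tool", "payload": {
  "steps": [
    [0, 0, 0, 0, 0, 0, 0],
    [0, 0, 0, 0, 0, 0, 0],
    [0, 0, 0, 0, 0, 0, 0],
    [0, 0, 0, 0, 0, 0, 0]
  ]
}}

```text
time_s: 15.0
position: [0.6067, 0.0466, 0.181]
tcp_rot: [[-0.09, 0.996, 0.017], [0.996, 0.09, 0.005], [0.003, 0.017, -1.0]]
force: [-0.3, 0.3, -1.3]
opening: 0.16
grasp_force: 30.0
```

Run:
```python
from mv import *
from rig import read_state
s=read_state(); print(s["joint_positions"].round(2)); save(s["position"],s["tcp_rot"])
p0=s["position"]; p1=np.array([.606,.2905,.150])
for j in range(1,4): call(0,[scoop((.048,0,.064),p0+(p1-p0)*j/3,5.2-5.8*j/3,0)])
```

```text
[ -6.31  31.36  87.68   0.45  60.05 -11.69]
[0, 0.674, 0.057, 0.089, 0.011, -0.002, 0.022]

[0, 0.677, 0.037, 0.087, 0.0, 0.0, 0.023]

[0, 0.677, 0.013, 0.086, 0.0, -0.001, 0.022]
```

Call:
{"api": "drive_tool", "payload": {
  "steps": [
    [0, 0.674, 0.057, 0.089, 0.011, -0.002, 0.022],
    [0, 0.674, 0.057, 0.089, 0.011, -0.002, 0.022],
    [0, 0.674, 0.057, 0.089, 0.011, -0.002, 0.022]
  ]
}}

```text
time_s: 15.3
position: [0.6064, 0.1314, 0.1705]
tcp_rot: [[-0.061, 0.998, 0.0], [0.998, 0.061, 0.002], [0.002, 0.0, -1.0]]
force: [-1.4, 0.4, -2.9]
opening: 0.159
grasp_force: 30.0
```

Call:
{"api": "drive_tool", "payload": {
  "steps": [
    [0, 0.677, 0.037, 0.087, 0, 0, 0.023],
    [0, 0.677, 0.037, 0.087, 0, 0, 0.023],
    [0, 0.677, 0.037, 0.087, 0, 0, 0.023]
  ]
}}

```text
time_s: 15.6
position: [0.6067, 0.2122, 0.1603]
tcp_rot: [[-0.027, 1.0, 0.001], [1.0, 0.027, 0.002], [0.002, 0.001, -1.0]]
force: [-1.3, -1.4, -2.5]
opening: 0.159
grasp_force: 30.0
```

Call:
{"api": "drive_tool", "payload": {
  "steps": [
    [0, 0.677, 0.013, 0.086, 0, -0.001, 0.022],
    [0, 0.677, 0.013, 0.086, 0, -0.001, 0.022],
    [0, 0.677, 0.013, 0.086, 0, -0.001, 0.022],
    [0, 0.677, 0.013, 0.086, 0, -0.001, 0.022],
    [0, 0.677, 0.013, 0.086, 0, -0.001, 0.022],
    [0, 0.677, 0.013, 0.086, 0, -0.001, 0.022],
    [0, 0.677, 0.013, 0.086, 0, -0.001, 0.022],
    [0, 0.677, 0.013, 0.086, 0, -0.001, 0.022]
  ]
}}

```text
time_s: 16.4
position: [0.6083, 0.2897, 0.1507]
tcp_rot: [[0.011, 1.0, 0.002], [1.0, -0.011, -0.001], [-0.001, 0.002, -1.0]]
force: [-0.1, -0.4, -1.8]
opening: 0.159
grasp_force: 30.0
```

Run:
```python
from mv import *
from rig import read_state
s=read_state(); print(s["position"],s["tcp_rot"].round(4)); save(s["position"],s["tcp_rot"])
call(0,[([.6060,.2905,.105],down(-.6))])
call(0,[([.6060,.2905,.073],down(-.6))])
```

```text
[0.60830706 0.28970242 0.15074757] [[ 1.100e-02  9.999e-01  2.300e-03]
 [ 9.999e-01 -1.100e-02 -9.000e-04]
 [-9.000e-04  2.300e-03 -1.000e+00]]
[0, 0.007, -0.02, 0.381, 0.002, 0.001, 0.0]

[0, 0.0, 0.0, 0.267, 0.0, 0.0, 0.0]
```

Call:
{"api": "drive_tool", "payload": {
  "steps": [
    [0, 0.007, -0.02, 0.381, 0.002, 0.001, 0],
    [0, 0.007, -0.02, 0.381, 0.002, 0.001, 0],
    [0, 0.007, -0.02, 0.381, 0.002, 0.001, 0],
    [0, 0.007, -0.02, 0.381, 0.002, 0.001, 0]
  ]
}}

```text
time_s: 16.8
position: [0.607, 0.2917, 0.1064]
tcp_rot: [[0.01, 1.0, 0.002], [1.0, -0.01, 0.001], [0.001, 0.002, -1.0]]
force: [0.1, -0.6, -1.1]
opening: 0.158
grasp_force: 30.0
```

Call:
{"api": "drive_tool", "payload": {
  "steps": [
    [0, 0, 0, 0.067, 0, 0, 0],
    [0, 0, 0, 0.133, 0, 0, 0],
    [0, 0, 0, 0.2, 0, 0, 0],
    [0, 0, 0, 0.267, 0, 0, 0],
    [0, 0, 0, 0.267, 0, 0, 0]
  ]
}}

```text
time_s: 17.3
position: [0.6045, 0.2911, 0.071]
tcp_rot: [[0.01, 1.0, -0.004], [1.0, -0.01, -0.0], [-0.0, -0.004, -1.0]]
force: [-0.1, 0.7, -1.8]
opening: 0.158
grasp_force: 30.0
```

Call:
{"api": "drive_tool", "payload": {
  "steps": [
    [0, 0, 0, 0.012, 0, 0, 0],
    [0, 0, 0, 0.024, 0, 0, 0],
    [0, 0, 0, 0.036, 0, 0, 0],
    [0, 0, 0, 0.042, 0, 0, 0],
    [0, 0, 0, 0.042, 0, 0, 0],
    [0, 0, 0, 0.042, 0, 0, 0]
  ]
}}

```text
time_s: 17.9
position: [0.6058, 0.2915, 0.0679]
tcp_rot: [[0.01, 1.0, -0.001], [1.0, -0.01, 0.001], [0.001, -0.001, -1.0]]
force: [-0.2, -0.8, -1.5]
opening: 0.158
grasp_force: 30.0
```

```bash
python3 snap.py scene s4 270 400 100 220 5
```

```text
17.95 [0.6058 0.2915 0.0679] [-0.2 -0.5 -1.3] 0.16073861378003126
```

View pics/s4.png

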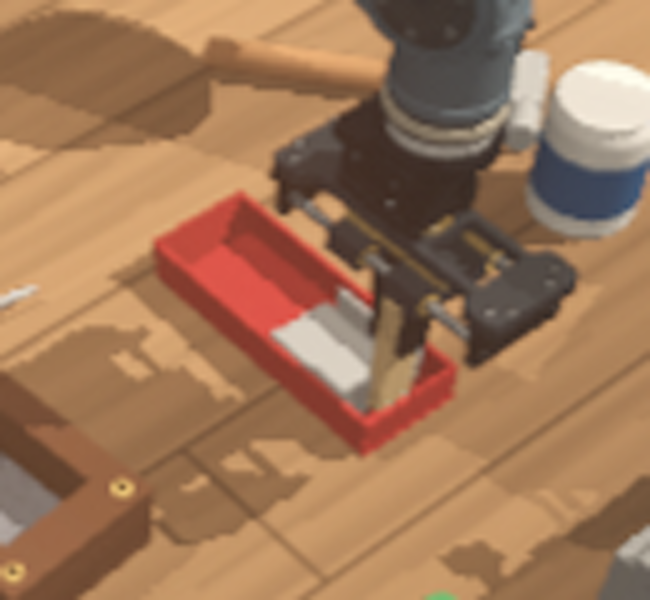

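The scoop is upright in the tray's far end, and the tray is otherwise empty. I'll make the last small descent, then release.

Call:
{"api": "drive_tool", "payload": {
  "steps": [
    [0, 0, 0, 0.008, 0, 0, 0],
    [0, 0, 0, 0.012, 0, 0, 0],
    [0, 0, 0, 0.012, 0, 0, 0],
    [87, 0, 0, 0.012, 0, 0, 0],
    [87, 0, 0, 0.012, 0, 0, 0],
    [87, 0, 0, 0.012, 0, 0, 0],
    [87, 0, 0, 0.012, 0, 0, 0],
    [87, 0, 0, 0.012, 0, 0, 0]
  ]
}}

```text
time_s: 18.75
position: [0.6057, 0.2914, 0.066]
tcp_rot: [[0.01, 1.0, -0.001], [1.0, -0.01, 0.001], [0.001, -0.001, -1.0]]
force: [-0.2, 0.0, 0.9]
opening: 0.524
grasp_force: 0.0
```

Call:
{"api": "drive_tool", "payload": {
  "steps": [
    [87, 0, 0, 0, 0, 0, 0],
    [87, 0, 0, -0.1, 0, 0, 0],
    [87, 0, 0, -0.3, 0, 0, 0],
    [87, 0, 0, -0.6, 0, 0, 0],
    [87, 0, 0, -0.95, 0, 0, 0],
    [87, 0, 0, -0.95, 0, 0, 0],
    [87, 0, 0, -0.95, 0, 0, 0]
  ]
}}

```text
time_s: 19.45
position: [0.6068, 0.2917, 0.1828]
tcp_rot: [[0.01, 1.0, 0.003], [1.0, -0.01, 0.002], [0.002, 0.003, -1.0]]
force: [0.4, -0.7, -0.8]
opening: 0.994
grasp_force: 0.0
```

Run:
```python
from mv import *
from rig import read_state
s=read_state(); print(s["joint_positions"].round(1),s["position"],s["opening"]); save(s["position"],s["tcp_rot"])
p0=s["position"]; p1=np.array([.5047,-.3302,.200])
# socket: grip across its y sides? tool y heading options
for h in (14.66,): 
  for j in range(1,7): call(87,[(p0+(p1-p0)*j/6,down(-.6+(h+.6)*j/6))])
```

```text
[16.2 36.3 77.   0.1 66.5 16.7] [0.60675619 0.29169242 0.18284173] 0.9938933143006327
[87, -0.865, -0.133, -0.026, 0.002, -0.001, -0.029]

[87, -0.858, -0.171, -0.024, 0.0, 0.0, -0.03]

[87, -0.85, -0.209, -0.024, 0.0, 0.0, -0.029]

[87, -0.84, -0.247, -0.024, 0.0, 0.0, -0.03]

[87, -0.828, -0.283, -0.025, 0.0, 0.0, -0.029]

[87, -0.815, -0.32, -0.024, 0.0, 0.0, -0.03]
```

Call:
{"api": "drive_tool", "payload": {
  "steps": [
    [87, -0.865, -0.133, -0.026, 0.002, -0.001, -0.029],
    [87, -0.865, -0.133, -0.026, 0.002, -0.001, -0.029],
    [87, -0.865, -0.133, -0.026, 0.002, -0.001, -0.029]
  ]
}}

```text
time_s: 19.75
position: [0.5865, 0.1829, 0.1819]
tcp_rot: [[-0.03, 1.0, -0.009], [1.0, 0.03, -0.004], [-0.003, -0.01, -1.0]]
force: [-0.3, 0.1, 0.4]
opening: 1.002
grasp_force: 0.0
```

Call:
{"api": "drive_tool", "payload": {
  "steps": [
    [87, -0.858, -0.171, -0.024, 0, 0, -0.03],
    [87, -0.858, -0.171, -0.024, 0, 0, -0.03],
    [87, -0.858, -0.171, -0.024, 0, 0, -0.03]
  ]
}}

```text
time_s: 20.05
position: [0.5703, 0.0799, 0.1854]
tcp_rot: [[-0.074, 0.997, -0.007], [0.997, 0.074, -0.002], [-0.002, -0.008, -1.0]]
force: [-0.4, 1.0, -0.2]
opening: 1.0
grasp_force: 0.0
```

Call:
{"api": "drive_tool", "payload": {
  "steps": [
    [87, -0.85, -0.209, -0.024, 0, 0, -0.029],
    [87, -0.85, -0.209, -0.024, 0, 0, -0.029],
    [87, -0.85, -0.209, -0.024, 0, 0, -0.029]
  ]
}}

```text
time_s: 20.35
position: [0.5543, -0.0233, 0.1888]
tcp_rot: [[-0.117, 0.993, -0.005], [0.993, 0.117, -0.002], [-0.001, -0.005, -1.0]]
force: [0.3, 1.2, 0.5]
opening: 1.001
grasp_force: 0.0
```

Call:
{"api": "drive_tool", "payload": {
  "steps": [
    [87, -0.84, -0.247, -0.024, 0, 0, -0.03],
    [87, -0.84, -0.247, -0.024, 0, 0, -0.03],
    [87, -0.84, -0.247, -0.024, 0, 0, -0.03]
  ]
}}

```text
time_s: 20.65
position: [0.538, -0.127, 0.192]
tcp_rot: [[-0.162, 0.987, -0.004], [0.987, 0.162, -0.002], [-0.002, -0.004, -1.0]]
force: [-0.0, 0.3, 0.5]
opening: 1.005
grasp_force: 0.0
```

Call:
{"api": "drive_tool", "payload": {
  "steps": [
    [87, -0.828, -0.283, -0.025, 0, 0, -0.029],
    [87, -0.828, -0.283, -0.025, 0, 0, -0.029],
    [87, -0.828, -0.283, -0.025, 0, 0, -0.029]
  ]
}}

```text
time_s: 20.95
position: [0.5215, -0.2307, 0.1953]
tcp_rot: [[-0.205, 0.979, -0.002], [0.979, 0.205, -0.003], [-0.002, -0.003, -1.0]]
force: [-0.7, 0.5, 1.2]
opening: 0.994
grasp_force: 0.0
```

Call:
{"api": "drive_tool", "payload": {
  "steps": [
    [87, -0.815, -0.32, -0.024, 0, 0, -0.03],
    [87, -0.815, -0.32, -0.024, 0, 0, -0.03],
    [87, -0.815, -0.32, -0.024, 0, 0, -0.03],
    [87, -0.815, -0.32, -0.024, 0, 0, -0.03],
    [87, -0.815, -0.32, -0.024, 0, 0, -0.03],
    [87, -0.815, -0.32, -0.024, 0, 0, -0.03],
    [87, -0.815, -0.32, -0.024, 0, 0, -0.03]
  ]
}}

```text
time_s: 21.65
position: [0.5041, -0.3284, 0.1986]
tcp_rot: [[-0.255, 0.967, -0.004], [0.967, 0.255, 0.0], [0.001, -0.004, -1.0]]
force: [0.5, 0.3, 0.3]
opening: 1.001
grasp_force: 0.0
```

Run:
```python
from mv import *
from rig import read_state
s=read_state(); print(s["joint_positions"].round(1),s["position"],s["opening"]); save(s["position"],s["tcp_rot"])
call(87,[([.5047,-.3302,.10],down(14.66))])
call(87,[([.5047,-.3302,.045],down(14.66)),([.5047,-.3302,.017],down(14.66))])
```

```text
[-43.6  30.1  86.8  -0.2  63.3 -58.3] [ 0.50413076 -0.32844937  0.19856271] 1.0013399177704208
[87, -0.016, 0.004, 0.821, -0.003, -0.001, 0.001]

[87, 0.0, 0.0, 0.459, 0.0, 0.0, 0.0]
[87, 0.0, 0.0, 0.692, 0.0, 0.0, 0.0]
```

Call:
{"api": "drive_tool", "payload": {
  "steps": [
    [87, -0.016, 0.004, 0.821, -0.003, -0.001, 0.001],
    [87, -0.016, 0.004, 0.821, -0.003, -0.001, 0.001],
    [87, -0.016, 0.004, 0.821, -0.003, -0.001, 0.001],
    [87, -0.016, 0.004, 0.821, -0.003, -0.001, 0.001],
    [87, -0.016, 0.004, 0.821, -0.003, -0.001, 0.001]
  ]
}}

```text
time_s: 22.15
position: [0.506, -0.3333, 0.1029]
tcp_rot: [[-0.252, 0.968, 0.005], [0.968, 0.252, -0.005], [-0.006, 0.003, -1.0]]
force: [-0.5, -1.1, -0.2]
opening: 1.0
grasp_force: 0.0
```

Call:
{"api": "drive_tool", "payload": {
  "steps": [
    [87, 0, 0, 0.23, 0, 0, 0],
    [87, 0, 0, 0.459, 0, 0, 0],
    [87, 0, 0, 0.58, 0, 0, 0],
    [87, 0, 0, 0.66, 0, 0, 0],
    [87, 0, 0, 0.692, 0, 0, 0],
    [87, 0, 0, 0.692, 0, 0, 0],
    [87, 0, 0, 0.692, 0, 0, 0]
  ]
}}

```text
time_s: 22.85
position: [0.505, -0.3329, 0.0181]
tcp_rot: [[-0.251, 0.968, 0.002], [0.968, 0.251, -0.002], [-0.003, 0.002, -1.0]]
force: [-0.4, -0.4, -0.4]
opening: 0.995
grasp_force: 0.0
```

Call:
{"api": "drive_tool", "payload": {
  "steps": [
    [0, 0, 0, 0, 0, 0, 0],
    [0, 0, 0, 0, 0, 0, 0],
    [0, 0, 0, 0, 0, 0, 0],
    [0, 0, 0, 0, 0, 0, 0],
    [0, 0, 0, 0, 0, 0, 0],
    [0, 0, 0, 0, 0, 0, 0],
    [0, 0, 0, 0, 0, 0, 0],
    [0, 0, 0, 0, 0, 0, 0]
  ]
}}

```text
time_s: 23.65
position: [0.5044, -0.3323, 0.017]
tcp_rot: [[-0.252, 0.968, 0.001], [0.968, 0.252, -0.001], [-0.001, 0.001, -1.0]]
force: [-0.8, 0.4, 0.1]
opening: 0.353
grasp_force: 0.0
```

Call:
{"api": "drive_tool", "payload": {
  "steps": [
    [0, 0, 0, 0, 0, 0, 0],
    [0, 0, 0, 0, 0, 0, 0],
    [0, 0, 0, 0, 0, 0, 0],
    [0, 0, 0, 0, 0, 0, 0]
  ]
}}

```text
time_s: 24.05
position: [0.5046, -0.3324, 0.0171]
tcp_rot: [[-0.251, 0.968, 0.001], [0.968, 0.251, -0.001], [-0.002, 0.001, -1.0]]
force: [1.2, -0.4, -0.9]
opening: 0.293
grasp_force: 30.0
```

Run:
```python
from mv import *
from rig import read_state
s=read_state(); save(s["position"],s["tcp_rot"])
p0=s["position"]+[0,0,.1]; p1=np.array([.5188,.0262,.117])
call(0,[(s["position"]+[0,0,.1],down(14.55))])
for j in range(1,5): call(0,[(p0+(p1-p0)*j/4,down(14.55-9.5*j/4))])
```

```text
[0, -0.001, 0.001, -0.833, 0.001, 0.001, 0.0]

[0, 0.715, 0.216, 0.0, 0.0, 0.0, 0.028]

[0, 0.724, 0.187, 0.0, 0.0, 0.0, 0.027]

[0, 0.731, 0.156, 0.0, 0.0, 0.0, 0.028]

[0, 0.737, 0.126, 0.0, 0.0, 0.0, 0.028]
```

Call:
{"api": "drive_tool", "payload": {
  "steps": [
    [0, 0, 0, -0.1, 0, 0, 0],
    [0, 0, 0, -0.3, 0, 0, 0],
    [0, 0, 0, -0.55, 0, 0, 0],
    [0, 0, 0, -0.833, 0.001, 0.001, 0],
    [0, 0, 0, -0.833, 0.001, 0.001, 0],
    [0, 0, 0, -0.833, 0.001, 0.001, 0]
  ]
}}

```text
time_s: 24.65
position: [0.5041, -0.3322, 0.1176]
tcp_rot: [[-0.252, 0.968, -0.0], [0.968, 0.252, -0.001], [-0.001, -0.001, -1.0]]
force: [-1.1, -0.1, -3.9]
opening: 0.298
grasp_force: 30.0
```

Call:
{"api": "drive_tool", "payload": {
  "steps": [
    [0, 0.1, 0.03, 0, 0, 0, 0.004],
    [0, 0.25, 0.076, 0, 0, 0, 0.01],
    [0, 0.48, 0.145, 0, 0, 0, 0.019],
    [0, 0.715, 0.216, 0, 0, 0, 0.028]
  ]
}}

```text
time_s: 25.05
position: [0.5061, -0.2402, 0.1149]
tcp_rot: [[-0.209, 0.978, -0.005], [0.978, 0.209, 0.003], [0.004, -0.004, -1.0]]
force: [0.3, 0.7, -4.5]
opening: 0.297
grasp_force: 30.0
```

Call:
{"api": "drive_tool", "payload": {
  "steps": [
    [0, 0.24, 0.062, 0, 0, 0, 0.009],
    [0, 0.48, 0.124, 0, 0, 0, 0.018],
    [0, 0.724, 0.187, 0, 0, 0, 0.027]
  ]
}}

```text
time_s: 25.35
position: [0.5095, -0.1502, 0.1151]
tcp_rot: [[-0.17, 0.985, -0.005], [0.985, 0.17, 0.003], [0.004, -0.005, -1.0]]
force: [0.8, -0.2, -2.8]
opening: 0.294
grasp_force: 30.0
```

Call:
{"api": "drive_tool", "payload": {
  "steps": [
    [0, 0.24, 0.051, 0, 0, 0, 0.009],
    [0, 0.48, 0.103, 0, 0, 0, 0.018],
    [0, 0.731, 0.156, 0, 0, 0, 0.028]
  ]
}}

```text
time_s: 25.65
position: [0.5128, -0.061, 0.1152]
tcp_rot: [[-0.128, 0.992, -0.005], [0.992, 0.128, 0.002], [0.002, -0.005, -1.0]]
force: [-0.1, 0.2, -3.3]
opening: 0.294
grasp_force: 30.0
```

Call:
{"api": "drive_tool", "payload": {
  "steps": [
    [0, 0.22, 0.038, 0, 0, 0, 0.008],
    [0, 0.43, 0.073, 0, 0, 0, 0.016],
    [0, 0.6, 0.103, 0, 0, 0, 0.023],
    [0, 0.7, 0.12, 0, 0, 0, 0.027],
    [0, 0.737, 0.126, 0, 0, 0, 0.028],
    [0, 0.737, 0.126, 0, 0, 0, 0.028],
    [0, 0.737, 0.126, 0, 0, 0, 0.028],
    [0, 0.737, 0.126, 0, 0, 0, 0.028]
  ]
}}

```text
time_s: 26.45
position: [0.5185, 0.0253, 0.1169]
tcp_rot: [[-0.086, 0.996, -0.001], [0.996, 0.086, -0.0], [-0.0, -0.001, -1.0]]
force: [0.1, -0.1, -3.4]
opening: 0.297
grasp_force: 30.0
```

Run:
```python
from mv import *
from rig import read_state
s=read_state(); print(s["position"],s["tcp_rot"].round(4),s["force"]); save(s["position"],s["tcp_rot"])
call(0,[([.5188,.0262,.0875],down(5.1))])
```

```text
[0.518533   0.02533367 0.11692523] [[-8.640e-02  9.963e-01 -9.000e-04]
 [ 9.963e-01  8.640e-02 -3.000e-04]
 [-2.000e-04 -9.000e-04 -1.000e+00]] [ 0.13245289 -0.05964526 -3.44370238]
[0, 0.007, 0.003, 0.245, -0.001, 0.0, -0.002]
```

Call:
{"api": "drive_tool", "payload": {
  "steps": [
    [0, 0.002, 0.001, 0.06, 0, 0, 0],
    [0, 0.004, 0.002, 0.12, 0, 0, -0.001],
    [0, 0.006, 0.003, 0.18, -0.001, 0, -0.002],
    [0, 0.007, 0.003, 0.22, -0.001, 0, -0.002],
    [0, 0.007, 0.003, 0.245, -0.001, 0, -0.002],
    [0, 0.007, 0.003, 0.245, -0.001, 0, -0.002],
    [0, 0.007, 0.003, 0.245, -0.001, 0, -0.002],
    [0, 0.007, 0.003, 0.245, -0.001, 0, -0.002]
  ]
}}

```text
time_s: 27.25
position: [0.519, 0.0271, 0.0878]
tcp_rot: [[-0.091, 0.996, 0.001], [0.996, 0.091, -0.0], [-0.0, 0.001, -1.0]]
force: [-0.1, 0.4, -3.9]
opening: 0.298
grasp_force: 30.0
```

```bash
python3 snap.py top t9 248 308 190 255 6; python3 snap.py scene s9 225 310 160 235 6
python3 - <<'E'
import cv2,numpy as np
a=cv2.resize(np.load("pics/t9.npz")["color"][187:262,250:300],None,fx=7,fy=7,interpolation=cv2.INTER_CUBIC)
b=cv2.resize(np.load("pics/s9.npz")["color"][157:232,235:305],None,fx=6,fy=6,interpolation=cv2.INTER_CUBIC)
b=cv2.copyMakeBorder(b,0,525-450,0,0,cv2.BORDER_CONSTANT)
cv2.imwrite("pics/fin.png",np.hstack([a,b]))
E
```

```text
27.3 [0.519  0.0271 0.0879] [-0.3 -0.2 -3.4] 0.2994165367097859
27.35 [0.5189 0.0271 0.0879] [ 0.5  0.3 -3.3] 0.29388877402931807
```

View pics/fin.png

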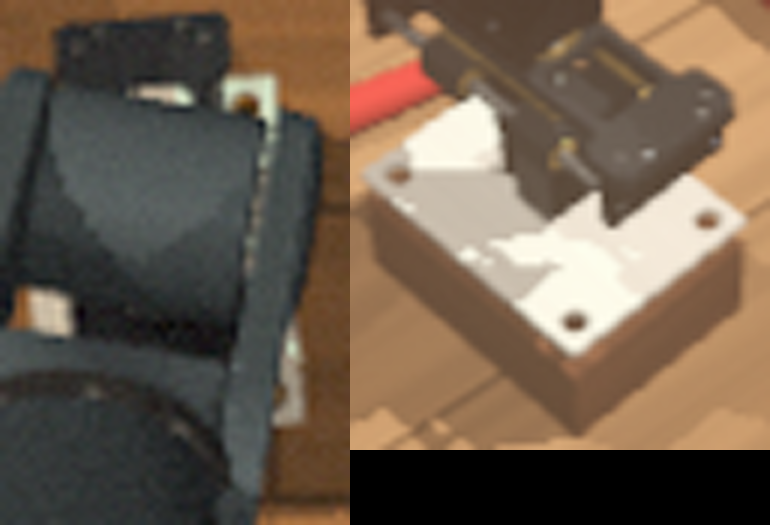

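The final view shows the plate level above the base, with three corner holes visible in the scene crop at (50,173), (224,321) and (358,219), and one in the top crop at (246,105). I'll compare these with the base screws seen in the same cameras.

Run:
```python
from geo import *
s3=dict(np.load("pics/s3.npz")); s9=dict(np.load("pics/s9.npz")); t9=dict(np.load("pics/t9.npz"))
h=np.array([(66,46),(-66,46),(-66,-46),(66,-46)])/1000
n=lambda p,k,x0,y0:((p[0]+.5)/k-.5+x0,(p[1]+.5)/k-.5+y0)
a=np.radians(5.17); R=np.array([[np.cos(a),-np.sin(a)],[np.sin(a),np.cos(a)]])
W=h@R.T+[.5186,.0283]
print("proj base holes in s3 crop",[((q-[220,120])*5).round() for q in proj(s3,np.c_[W,np.full(4,.055)])])
bp=[ray(s3,n(p,5,220,120),.055)[:2] for p in [(372,387),(228,272),(119,349),(262,471)]]
print("base scene",fit(h,bp))
pl=[ray(s9,n(p,6,235,157),.0758)[:2] for p in [(358,219),(50,173),(224,321)]]
fp=fit(h[[0,2,3]],pl); print("plate scene",fp)
print("top hole:",ray(t9,n((246,105),7,250,187),.0758)[:2],"base hole3:",W[3])
# tilt/height from depth on plate
R9=cv2.Rodrigues(s9["rvec"])[0]; pts=[]
for p in [(20,172),(80,185),(100,230),(200,290),(225,345),(250,300),(300,230),(340,225),(370,215),(200,240)]:
    u,v=map(round,n(p,6,235,157)); z=s9["range_z"][v,u]; pts.append(R9.T@(np.array([(u-s9["cx"])/s9["fx"]*z,(v-s9["cy"])/s9["fy"]*z,z])-s9["tvec"].ravel()))
pts=np.array(pts); print(pts[:,2].round(4),np.median(pts[:,2]))
```

```text
proj base holes in s3 crop [array([369., 388.]), array([225., 273.]), array([116., 350.]), array([260., 473.])]
base scene (np.float64(5.013754704588766), array([0.51678728, 0.03016076]), array([[-0. , -0.3],
       [-0.1, -0.3],
       [-0.2,  0.4],
       [ 0.3,  0.2]]))
plate scene (np.float64(5.0823184058485), array([0.51793611, 0.0294597 ]), array([[-0.1, -0.4],
       [-0.1,  0.1],
       [ 0.2,  0.3]]))
top hole: [ 0.58940682 -0.01142162] base hole3: [ 0.58847661 -0.01156552]
[0.0772 0.0766 0.076  0.0792 0.0752 0.0756 0.0789 0.0788 0.0757 0.0768] 0.07669935311128939
```

Call:
{"api": "drive_tool", "payload": {
  "steps": [
    [0, 0.003, -0.008, 0.005, 0, 0, 0],
    [0, 0.003, -0.008, 0.005, 0, 0, 0],
    [0, 0.003, -0.008, 0.005, 0, 0, 0],
    [0, 0.003, -0.008, 0.005, 0, 0, 0],
    [0, 0.003, -0.008, 0.005, 0, 0, 0],
    [0, 0.003, -0.008, 0.005, 0, 0, 0],
    [0, 0.003, -0.008, 0.005, 0, 0, 0],
    [0, 0.003, -0.008, 0.005, 0, 0, 0]
  ]
}}

```text
time_s: 28.15
position: [0.5177, 0.0274, 0.087]
tcp_rot: [[-0.091, 0.996, 0.001], [0.996, 0.091, 0.0], [0.0, 0.001, -1.0]]
force: [-0.6, 0.1, -3.3]
opening: 0.3
grasp_force: 30.0
```

Call:
{"api": "drive_tool", "payload": {
  "steps": [
    [0, 0, 0, 0, 0, 0, 0],
    [0, 0, 0, 0, 0, 0, 0],
    [0, 0, 0, 0, 0, 0, 0],
    [0, 0, 0, 0, 0, 0, 0]
  ]
}}

```text
time_s: 28.55
position: [0.5177, 0.0274, 0.087]
tcp_rot: [[-0.091, 0.996, 0.001], [0.996, 0.091, 0.0], [-0.0, 0.001, -1.0]]
force: [1.0, -0.4, -2.9]
opening: 0.293
grasp_force: 30.0
```

```bash
python3 -c "
from rig import order
print(order.hand_in())"
```

```text
the job is handed in; nothing more can be done
None
```

The job is handed in at about 28.6 s of the 72 s allowed: all three balls are in the base cavity, the scoop is standing back in the tray, and the plate is held level about 15 mm above the base with its holes within about 1 mm of the threaded ones.

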